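Put four mixed-up setting rings back in their own trays

TASK

The four steel setting rings have been put back in one another's trays. Return each to its own tray, the smallest ring to the smallest tray and so on up to the largest ring in the largest tray, each lying flat in the middle and set down gently, never dropped; the bare rubber mat is free for parking a ring on the way. Leave the V-block where it is.

Things in the scene. Friction and masses are not known exactly. Their poses are not given: they have to be found in the camera images.
- ring_a: the smallest of four plain steel setting rings, lying flat: outside diameter 30 mm, bore 14 mm through, 24 mm high, about 103 g; bright steel with a dark band round the outside. Origin: centre of the underside, z along the ring's axis (up). Starts flat in another ring's tray.
- ring_b: the second smallest of four plain steel setting rings, lying flat: outside diameter 42 mm, bore 22 mm through, 26 mm high, about 204 g; bright steel with a dark band round the outside. Origin: centre of the underside, z along the ring's axis (up). Starts flat in another ring's tray.
- ring_c: the second largest of four plain steel setting rings, lying flat: outside diameter 54 mm, bore 30 mm through, 28 mm high, about 346 g; bright steel with a dark band round the outside. Origin: centre of the underside, z along the ring's axis (up). Starts flat in another ring's tray.
- ring_d: the largest of four plain steel setting rings, lying flat: outside diameter 66 mm, bore 40 mm through, 30 mm high, about 507 g; bright steel with a dark band round the outside. Origin: centre of the underside, z along the ring's axis (up). Starts flat in another ring's tray.
- tray_a: the smallest of four square wooden trays, open at the top and lined with blue felt, fixed to the bench; home of the 30 mm ring. 82 mm square outside, 72 mm square inside, walls 5 mm thick; floor 5 mm above the bench, rim 10 mm above the bench. Origin: centre of the underside, at bench height; x and y along the sides, z up.
- tray_b: the second smallest of four square wooden trays, open at the top and lined with blue felt, fixed to the bench; home of the 42 mm ring. 96 mm square outside, 86 mm square inside, walls 5 mm thick; floor 5 mm above the bench, rim 10 mm above the bench. Origin: centre of the underside, at bench height; x and y along the sides, z up.
- tray_c: the second largest of four square wooden trays, open at the top and lined with blue felt, fixed to the bench; home of the 54 mm ring. 110 mm square outside, 100 mm square inside, walls 5 mm thick; floor 5 mm above the bench, rim 10 mm above the bench. Origin: centre of the underside, at bench height; x and y along the sides, z up.
- tray_d: the largest of four square wooden trays, open at the top and lined with blue felt, fixed to the bench; home of the 66 mm ring. 124 mm square outside, 114 mm square inside, walls 5 mm thick; floor 5 mm above the bench, rim 10 mm above the bench. Origin: centre of the underside, at bench height; x and y along the sides, z up.
- mat: a bare square black rubber mat, 110 mm square, 3 mm thick, fixed to the bench: the free spot where a ring may be parked. Origin: centre of the underside, at bench height; x and y along the sides, z up.
- v_block: a loose steel V-block (56 x 44 mm, 42 mm high, groove upward along its x, 420 g), a bystander on the bench. Origin: centre of the underside. To be left where it stands. Nothing among the trays is taller than this; taller equipment stands only at the back and far sides of the bench.

How it is judged:
At the end, for the whole second after the job is handed in: Every ring lies flat on the floor of its own tray (ring and tray ranked alike by size), its centre within 15 mm of the tray's centre, its underside on the felt (within 3 mm) and level (tilt under 0.1 rad), released and at rest (under 20 mm/s) (horizontal distance between ring_a and tray_a below 0.015 m and z of ring_a in the frame of tray_a between 0.002 and 0.008 m and angle between each of ring_a, ring_b, ring_c, ring_d's own z axis and vertical below 0.1 rad and linear speed of each of ring_a, ring_b, ring_c, ring_d below 0.02 m/s and horizontal distance between ring_b and tray_b below 0.015 m and z of ring_b in the frame of tray_b between 0.002 and 0.008 m and horizontal distance between ring_c and tray_c below 0.015 m and z of ring_c in the frame of tray_c between 0.002 and 0.008 m and horizontal distance between ring_d and tray_d below 0.015 m and z of ring_d in the frame of tray_d between 0.002 and 0.008 m); the robot touches nothing.
It fails at once if a ring is dropped: it moves faster than 0.5 m/s while the fingers do not hold it (a fall of some 13 mm or more) ((linear speed of ring_a above 0.5 m/s and contact force between ring_a and the fingers below 0.2 N) or (linear speed of ring_b above 0.5 m/s and contact force between ring_b and the fingers below 0.2 N) or (linear speed of ring_c above 0.5 m/s and contact force between ring_c and the fingers below 0.2 N) or (linear speed of ring_d above 0.5 m/s and contact force between ring_d and the fingers below 0.2 N)).
It fails at once if a ring or the gripper is slammed down on a tray or the mat (over 80 N on it) (contact force between any of tray_a, tray_b, tray_c, tray_d, mat and anything else above 80 N).
It fails at once if the V-block is shifted by more than 20 mm (distance of v_block from where it was at the start of the episode above 0.02 m).
It also fails if it takes over 136 s, if anything falls off the work surface, if the arm or the gripper's body presses on something with over 40 N, if the wrist force passes 120 N, or if a joint passes its speed limit or range.

ROBOT

A 6-joint arm with a two-finger parallel gripper is mounted at the origin on the work surface. World frame = base frame: x ahead of the robot, y to its left, z up, the work surface at z = 0. Lengths are in m, angles in rad, forces in N, time in s.
With the tool pointing down it reaches from about 0.325 to 0.925 m from the base axis. Payload 3.1 kg.
Tool frame: the origin (TCP) lies at the very end of the fingers, on their centre line; the grasp point (between the pads) lies 19 mm behind it; z points along the fingers, y is the line along which they close (so a half turn about z gives the same grasp; the last joint's range is limited). The gripper opens to 85 mm and grips with 20 to 120 N. Pads are 22 mm wide; open, the fingers measure 114 mm over their backs; the gripper's body (76 mm by 85 mm) begins 54 mm behind the grasp point. The pads swing forward as they close: fully open they stand 13 mm farther back than shut.
Start: joints at [-1.348, 0.217, 1.613, -0, 1.311, -0.112], TCP at [0.205, -0.59, 0.231] pointing down, gripper open.
Joint ranges: [-2.75, 2.75], [-0.78, 2.1], [0.31, 2.55], [-1.13, 4.27], [0.13, 2.63], [-2.58, 2.58]. Speed limits (rad/s): [2.79, 2.79, 3.14, 3.14, 3.14, 3.14].

INTERFACE

Orientations are given as a unit quaternion [x, y, z, w].
In Python, from cell import ctrl, imaging, sign_off gives the robot as it stands. Calls block until the motion is done:
- ctrl.move_ptp(position, orientation): joint-space move of the TCP to a pose.
- ctrl.move_l(position, orientation=None, rate=0.15, until_force=None): straight line of the TCP; orientation=None keeps the orientation; rate is the mean speed in m/s. With until_force (N) it stops when the force on the tool has changed by that much, and returns True; else False.
- ctrl.set_joints(angles): joint-space move.
- ctrl.grip(opening): opening from 0.0 (shut) to 1.0 (fully open); the grip force is fixed at half the most; returns when the fingers have stopped.
- ctrl.hold(seconds).
- ctrl.ik(position, orientation): joint angles nearest the present ones, or None.
- imaging.grab_frame(name): name is "scene" or "top" or "wrist"; returns (picture, depth): 384x512x3 uint8, red, green, blue; 384x512 float32, m along the optical axis (not along the pixel's ray), 0 where there is no reading.
- imaging.get_calibration(name): a dict with "fovy" (degrees; the focal length in pixels is half the picture's height over the tangent of half this angle, whatever the lens; pixels are square), "cx", "cy" (the principal point, pixels), "camera_from_world" (4x4, takes a point from world to camera coordinates). Camera axes: x right, y down, z forward; pixel columns grow to the right and rows downward; lengths in m; the calibration is good to about 2 mm. A picture is of the moment at which its call begins: read the wrist's pose just before it. get_calibration takes no time and is no camera call; for the wrist camera it gives the pose at the moment of the call.
A pose or a line that the arm cannot do raises ctrl.MotionError and nothing moves.
- sign_off(): hands the job in; it is judged then, once.
Readings, each from a call of its own:
- ctrl.read_time(): time.
- ctrl.read_joint_positions(): joint angles.
- ctrl.read_joint_vel(): joint speeds.
- ctrl.read_joint_torque(): joint torques, N m.
- ctrl.read_ee_pos(): TCP position.
- ctrl.read_orientation(): TCP orientation.
- ctrl.read_ft_force(): force on the tool from outside, world axes, zero at the start.
- ctrl.read_wrist_torque(): the same for the moment, N m.
- ctrl.read_finger_gap(): opening from 0.0 (shut) to 1.0 (fully open).
- ctrl.read_grip_force(): force on a finger pad.
Only numpy, scipy, OpenCV 4.12 (cv2) and the standard library are available. Lean on these libraries where they do the work, as an engineer would, in place of code of your own. Each camera call takes 0.05 s, during which the arm holds its last target. There are 200 camera calls.

## Working session

There is one attempt and no reset: what is moved stays moved. The work goes in short steps, each a Python script; the robot and the scene stay as the last script left them, time stands still between calls to the robot, and variables do not carry over. Pictures are saved under pics/ and viewed, at most 14 in all, crops included, and the job is handed in when it is done.

```bash
ls; mkdir -p pics
python3 - <<'E'
from cell import ctrl, imaging
import cv2,numpy as np
for n in("top","scene"):
    p,d=imaging.grab_frame(n); cv2.imwrite(f"pics/{n}0.png",p[:,:,::-1]); np.savez(f"{n}0.npz",p=p,d=d)
    c=imaging.get_calibration(n); print(n,c["fovy"],c["cx"],c["cy"],np.round(c["camera_from_world"],4).tolist())
    print((d==0).mean(),np.median(d))
print(ctrl.read_orientation(),ctrl.read_time())
E
```

```text
pics
top 43.22550389929763 252.1545753724916 192.79049767955584 [[0.0211, -0.9997, -0.014, -0.001], [-0.9949, -0.0196, -0.0991, 0.5422], [0.0988, 0.016, -0.995, 1.2284], [0.0, 0.0, 0.0, 1.0]]
0.0038604736328125 1.2634451
scene 50.621688297564674 261.5641299868314 188.98493831373256 [[-0.6548, 0.7557, 0.0051, 0.3703], [0.4883, 0.4283, -0.7604, -0.2328], [-0.5768, -0.4954, -0.6495, 1.2633], [0.0, 0.0, 0.0, 1.0]]
0.004252115885416667 0.94958067
[ 9.86021056e-01  1.66617026e-01 -6.72274478e-05 -1.11303525e-03] 0.1
```

View pics/top0.png

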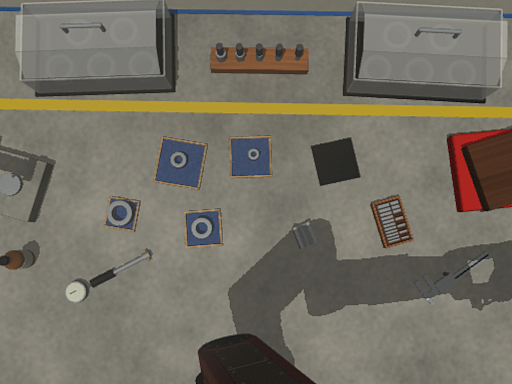

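View pics/scene0.png

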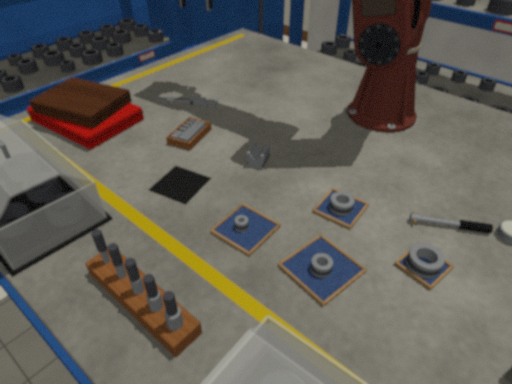

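The top view shows the largest tray at (181,162), the smallest ring's tray at (251,156), tray at (203,228), the smallest tray holding the largest ring at (123,213), mat at (335,161) and V-block at (304,234). The scene view confirms this layout: all rings flat.

```bash
cat > h.py <<'E'
import numpy as np, cv2
from cell import ctrl, imaging
from scipy.spatial.transform import Rotation as R
def ray(c,uv,z):
    f=192/np.tan(np.radians(c["fovy"]/2)); T=np.array(c["camera_from_world"]); Rm=T[:3,:3]; o=-Rm.T@T[:3,3]
    uv=np.atleast_2d(uv).astype(float)
    d=np.c_[(uv[:,0]-c["cx"])/f,(uv[:,1]-c["cy"])/f,np.ones(len(uv))]@Rm
    return (o+d*((z-o[2])/d[:,2])[:,None])[:,:2]
def rect(c,cnt,z):
    (x,y),(w,h),a=cv2.minAreaRect((ray(c,cnt.reshape(-1,2),z)*1e4).astype(np.float32))
    return [round(v,4) for v in (x/1e4,y/1e4,w/1e4,h/1e4)]+[round(a,1)]
def trays(p,c,minarea=300):
    hsv=cv2.cvtColor(p,cv2.COLOR_RGB2HSV); H,S,V=cv2.split(hsv)
    blue=((H>100)&(H<130)&(S>90)).astype(np.uint8)
    n,_,_,_=cv2.connectedComponentsWithStats(blue)
    k=np.ones((3,3),np.uint8); out=[]
    cs,_=cv2.findContours(cv2.morphologyEx(blue,cv2.MORPH_CLOSE,k),cv2.RETR_EXTERNAL,2)
    for q in cs:
        if cv2.contourArea(q)<minarea: continue
        hull=cv2.convexHull(q); r=rect(c,hull,0.006)
        if not .06<r[2]<.13 or not .06<r[3]<.13: continue
        m=np.zeros_like(blue); cv2.fillConvexPoly(m,hull,1)
        g=cv2.morphologyEx(((m==1)&(blue==0)&(S<90)).astype(np.uint8),cv2.MORPH_OPEN,k)
        rc,_=cv2.findContours(g,cv2.RETR_EXTERNAL,2)
        if not rc: out.append((r,None)); continue
        rc=max(rc,key=cv2.contourArea); (u,v),rad=cv2.minEnclosingCircle(ray(c,rc.reshape(-1,2),.032).astype(np.float32)*1000)
        out.append((r,[round(u/1e3,4),round(v/1e3,4),round(2*rad,1)],np.round(rc.reshape(-1,2).mean(0))))
    return out
def quat(yaw): # tool down, closing line (tool y) at world angle yaw
    y=np.array([np.cos(yaw),np.sin(yaw),0]); z=np.array([0,0,-1.]); x=np.cross(y,z)
    return R.from_matrix(np.c_[x,y,z]).as_quat()
E
python3 - <<'E'
from h import *
p=np.load("top0.npz")["p"]; c=imaging.get_calibration("top")
for t in trays(p,c): print(t)
g=cv2.cvtColor(p,cv2.COLOR_RGB2GRAY); m=(g<50).astype(np.uint8)[120:200,290:380]
q=max(cv2.findContours(m,0,2)[0],key=cv2.contourArea)+np.array([290,120]); print("mat",rect(c,q,.003))
print("vb",ray(c,(304,234),.04))
w,d=imaging.grab_frame("wrist"); cv2.imwrite("pics/w0.png",w[:,:,::-1])
T=np.array(imaging.get_calibration("wrist")["camera_from_world"]); print(-T[:3,:3].T@T[:3,3], T[2,:3], ctrl.read_ee_pos())
print(R.from_quat(ctrl.read_orientation()).as_matrix().round(2))
E
```

```text
([0.4487, 0.1387, 0.0832, 0.0829, 5.6], [0.4522, 0.1358, 65.5], array([204., 226.]))
([0.6207, 0.2047, 0.1108, 0.1108, 81.4], [0.6267, 0.202, 50.2], array([179., 160.]))
([0.6407, 0.0184, 0.0968, 0.0968, 3.0], [0.643, 0.01, 35.2], array([252., 155.]))
mat [0.6331, -0.2075, 0.1072, 0.1073, 13.5]
vb [[ 0.4383372  -0.12389535]]
[ 0.28068822 -0.56417276  0.37370238] [-0.29358721 -0.10039179 -0.95064612] [ 0.20524976 -0.58965062  0.23021152]
[[ 0.94  0.33 -0.  ]
 [ 0.33 -0.94  0.  ]
 [ 0.   -0.   -1.  ]]
```

View pics/w0.png

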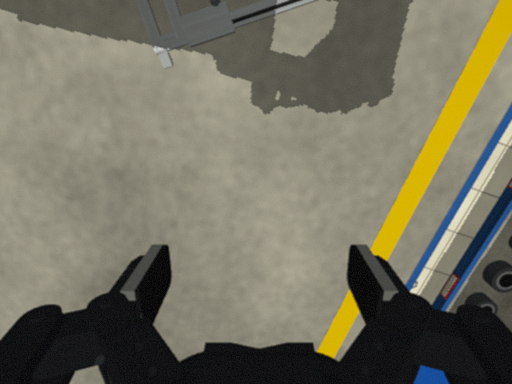

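The wrist picture shows empty bench with the two fingers at about (155,260) and (355,260). The camera sits on the tool's +x side. Next I'll look straight down on each tray with it, and touch the mat to learn the fingertip setback.

```bash
cat >> h.py <<'E'
def see(x,y,name,z=.2):
    ctrl.move_ptp([x,y-.08,z],quat(0)); ctrl.hold(.1)
    c=imaging.get_calibration("wrist"); p,d=imaging.grab_frame("wrist")
    cv2.imwrite(f"pics/{name}.png",p[:,:,::-1]); np.savez(f"{name}.npz",p=p,d=d,**c)
    return p,c
E
python3 - <<'E'
from h import *
c=imaging.get_calibration("top"); xa,ya=ray(c,(122.5,213.5),.01)[0]; print("tray a approx",xa,ya)
ims=[]
# fingertip calibration on the mat
mx,my=.6331,-.2075
ctrl.move_ptp([mx,my,.06],quat(.235))
for g in (.8,.4):
    ctrl.grip(g); ctrl.move_l([mx,my,.03],rate=.15)
    s=ctrl.move_l([mx,my,-.008],rate=.015,until_force=4); print(g,ctrl.read_finger_gap(),s,ctrl.read_ee_pos()[2]); ctrl.move_l([mx,my,.03])
ctrl.move_l([mx,my,.1])
for n,x,y in (("c",.6407,.0184),("d",.6207,.2047),("b",.4487,.1387),("a",xa,ya)):
    p,c=see(x,y,"w_"+n); ims.append(p)
    for t in trays(p,c,2000): print(n,t)
m=np.vstack([np.hstack(ims[:2]),np.hstack(ims[2:])])
cv2.imwrite("pics/m1.png",cv2.resize(m,(800,600))[:,:,::-1]); print(ctrl.read_time())
E
```

```text
tray a approx 0.48248073370428723 0.3494329877920369
0.8 0.7998659435943196 True -0.004145103439367102
0.4 0.39606172190031447 True 0.002286288528988663
c ([0.641, 0.0184, 0.0986, 0.0993, 3.4], [0.6453, 0.01, 30.9], array([265.,  93.]))
d ([0.6415, 0.0174, 0.0979, 0.0969, 3.1], [0.6549, 0.0232, 60.5], array([292., 251.]))
d ([0.4485, 0.1379, 0.083, 0.0846, 5.5], [0.4551, 0.1397, 66.8], array([ 94., 148.]))
d ([0.6213, 0.2042, 0.113, 0.1129, 81.4], [0.6265, 0.2055, 43.0], array([265.,  82.]))
b ([0.6424, 0.0178, 0.0968, 0.0978, 3.1], [0.6377, 0.0151, 44.6], array([428., 205.]))
b ([0.4494, 0.1385, 0.0847, 0.085, 5.4], [0.4498, 0.1388, 55.0], array([255.,  84.]))
b ([0.6196, 0.1872, 0.0778, 0.1118, 81.6], [0.6208, 0.2024, 52.8], array([444.,  21.]))
a ([0.6222, 0.2035, 0.1117, 0.1113, 81.4], [0.6219, 0.2108, 55.3], array([383., 217.]))
12.4167
```

View pics/m1.png

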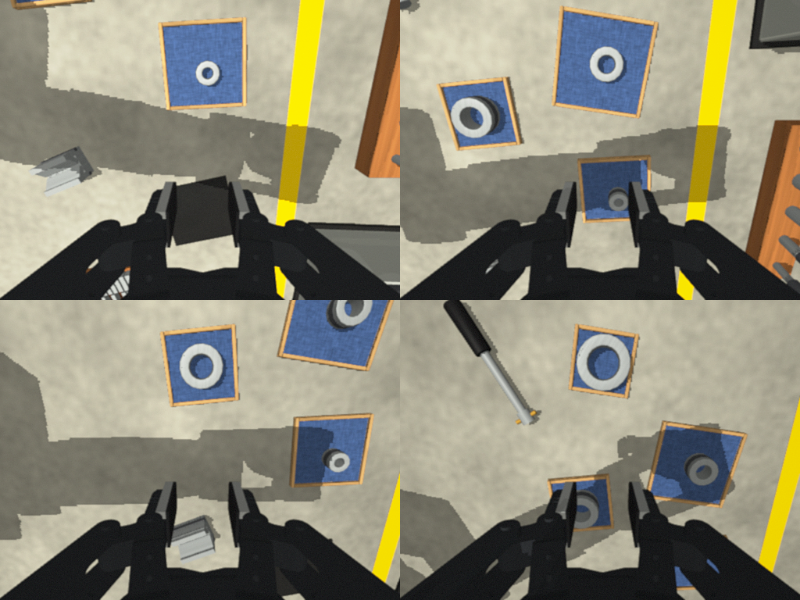

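Montage of four overhead wrist views: each ring and tray is clear in its own panel. Ring a is in tray c, b in d, c in b, d in a (centre about (603,362) in the fourth panel), and no obstacle is close. Only tray a with ring d still needs its numbers, because the ring overlaps the felt in the mask. After that I'll make the first two moves.

```bash
cat >> h.py <<'E'
TRAY={"a":None,"b":(.4492,.1384),"c":(.641,.0184),"d":(.6214,.2042)}; MAT=(.6331,-.2075)
YAW={"a":0,"b":np.radians(5.5),"c":np.radians(3.2),"d":np.radians(-8.6),"m":np.radians(13.5)}
OD={"a":.030,"b":.042,"c":.054,"d":.066}
def tip(w): return .076-np.sqrt(.076**2-(w/2)**2)-.001   # fingertip setback at opening width w
def pick(r,xy,yaw,ztip,extra):
    w=OD[r]; z=ztip-tip(w); q=quat(yaw); op=min(1,(w+extra)/.085)
    ctrl.move_ptp([*xy,.12],q); ctrl.grip(op)
    ctrl.move_l([*xy,.055],q); hit=ctrl.move_l([*xy,z],q,rate=.05,until_force=6)
    ctrl.grip(0); ctrl.hold(.2)
    print(r,"hit",hit,"gap mm",85*ctrl.read_finger_gap(),"force",ctrl.read_grip_force(),"z",ctrl.read_ee_pos()[2])
    z=ctrl.read_ee_pos()[2]
    ctrl.move_l([*xy,z+.03],q,rate=.08); ctrl.move_l([*xy,.13],q)
    print(" lifted gap",85*ctrl.read_finger_gap(),"F",np.round(ctrl.read_ft_force(),2)); return z
def place(r,xy,yaw,z,extra=.014):
    q=quat(yaw); ctrl.move_ptp([*xy,.13],q); ctrl.move_l([*xy,z+.012],q,rate=.12)
    hit=ctrl.move_l([*xy,z-.004],q,rate=.02,until_force=4); zz=ctrl.read_ee_pos()[2]
    print(r,"touch",hit,"z err mm",(zz-z)*1e3)
    ctrl.grip(min(1,(OD[r]+extra)/.085)); ctrl.hold(.1); ctrl.move_l([*xy,zz+.05],q,rate=.1); ctrl.move_l([*xy,.12],q); print(ctrl.read_time())
E
python3 - <<'E'
from h import *
L=np.load("w_a.npz"); c={k:L[k] for k in("fovy","cx","cy","camera_from_world")}
H,S,V=cv2.split(cv2.cvtColor(L["p"],cv2.COLOR_RGB2HSV))
def near(m,z,r):
    v,u=np.nonzero(m); uv=np.c_[u,v]; xy=ray(c,uv,z); return uv[np.linalg.norm(xy-[.4825,.3494],axis=1)<r]
b=near((H>100)&(H<130)&(S>90),.006,.06); print("tray a",rect(c,cv2.convexHull(b.astype(np.int32)),.006))
w=near((V>150)&(S<30),.035,.045); cx,rad=cv2.minEnclosingCircle((ray(c,w,.035)*1e3).astype(np.float32)); print("ring d",cx,2*rad, ray(c,w,.035).mean(0))
# bright top-face of the others
for n,t,xy,hh in (("c","a",(.6453,.01),.029),("d","b",(.6265,.2055),.031),("b","c",(.4498,.1388),.033)):
    L=np.load(f"w_{n}.npz"); c={k:L[k] for k in c}; H,S,V=cv2.split(cv2.cvtColor(L["p"],cv2.COLOR_RGB2HSV))
    v,u=np.nonzero((V>150)&(S<30)); P=ray(c,np.c_[u,v],hh); P=P[np.linalg.norm(P-xy,axis=1)<.034]
    print(t,P.mean(0),len(P),2*cv2.minEnclosingCircle((P*1e3).astype(np.float32))[1])
E
```

```text
tray a [0.4829, 0.3535, 0.0709, 0.0709, 81.4]
ring d (481.98919677734375, 349.3394470214844) 87.96212005615234 [0.48364706 0.35379329]
a [0.64509207 0.0102525 ] 564 29.46868896484375
b [0.62617589 0.20619829] 1042 41.11336898803711
c [0.44938525 0.13992293] 1661 53.02031707763672
```

```bash
sed -i 's/{"a":None,/{"a":(.4829,.3535),/; s/YAW={"a":0,/YAW={"a":np.radians(-8.6),/' h.py
python3 - <<'E'
from h import *
z=pick("a",(.6451,.0102),YAW["c"],.008,.018)
place("a",MAT,YAW["m"],z-.002)
E
```

```text
a hit False gap mm 27.97944681598329 force 59.618794061243534 z 0.008449962173057914
 lifted gap 27.974262152552946 F [ 0.31  0.08 -1.31]
a touch True z err mm 0.04192611138926876
21.6083
```

Run:
```python
from h import *
z=pick("c",(.4494,.1399),YAW["b"],.0125,.022)
place("c",TRAY["c"],YAW["c"],z)
p,c=see(*TRAY["c"],"v_c")
for t in trays(p,c,2000): print(t)
```

```text
c hit False gap mm 51.88087515881903 force 62.3050706461072 z 0.009524646696276829
 lifted gap 51.48127306975924 F [ 0.79  0.21 -3.67]
c touch True z err mm 0.08168934944830647
31.1583
([0.641, 0.0183, 0.0985, 0.0992, 3.1], [0.6409, 0.0176, 55.2], array([262.,  86.]))
```

Run:
```python
from h import *
z=pick("b",(.6262,.2060),YAW["d"],.009,.02)
place("b",TRAY["b"],YAW["b"],z)
p,c=see(*TRAY["b"],"v_b")
for t in trays(p,c,2000): print(t)
z=pick("d",(.4834,.3537),YAW["a"],.0125,.019)
```

```text
b hit False gap mm 40.01346508097046 force 61.1522099096328 z 0.008135952542033698
 lifted gap 40.40183626130858 F [-0.37  0.01 -2.69]
b touch True z err mm -0.06436422962042068
40.75
([0.6424, 0.0178, 0.0968, 0.0978, 3.0], [0.6356, 0.0219, 70.7], array([437., 198.]))
([0.4494, 0.1385, 0.0847, 0.0851, 5.6], [0.4494, 0.1379, 42.8], array([261.,  87.]))
([0.6196, 0.1873, 0.0777, 0.1115, 81.4], None)
d hit False gap mm 64.60541938956446 force 66.7969673126936 z 0.007286369730958878
 lifted gap 64.2919465712143 F [ 0.34 -0.55 -5.67]
```

Run:
```python
from h import *
place("d",TRAY["d"],YAW["d"],.0073)
z=pick("a",MAT,YAW["m"],.006,.018)
place("a",TRAY["a"],YAW["a"],z+.002)
ims=[]
for n in "abcd":
    p,c=see(*TRAY[n],"f_"+n); ims.append(p)
    for t in trays(p,c,2000):
        if np.linalg.norm(np.array(t[0][:2])-TRAY[n])<.01: print(n,t)
m=np.vstack([np.hstack(ims[:2]),np.hstack(ims[2:])])
cv2.imwrite("pics/m2.png",cv2.resize(m,(800,600))[:,:,::-1]); print(ctrl.read_time())
```

```text
d touch True z err mm 0.019573319096699744
50.7083
a hit False gap mm 27.467213901117958 force 59.617985263466835 z 0.006496258159762153
 lifted gap 28.0928650426693 F [-1.11 -0.24 -1.58]
a touch True z err mm -0.033262028472027735
61.575
a ([0.4831, 0.3535, 0.071, 0.0709, 81.5], [0.4831, 0.3535, 30.7], array([262.,  84.]))
b ([0.4494, 0.1385, 0.0848, 0.085, 5.5], [0.4493, 0.1377, 42.7], array([259.,  88.]))
c ([0.6411, 0.0183, 0.0987, 0.0992, 3.1], [0.641, 0.0174, 55.2], array([261.,  88.]))
d ([0.6213, 0.2042, 0.113, 0.1131, 81.4], [0.621, 0.2024, 67.5], array([257.,  84.]))
65.25
```

View pics/m2.png

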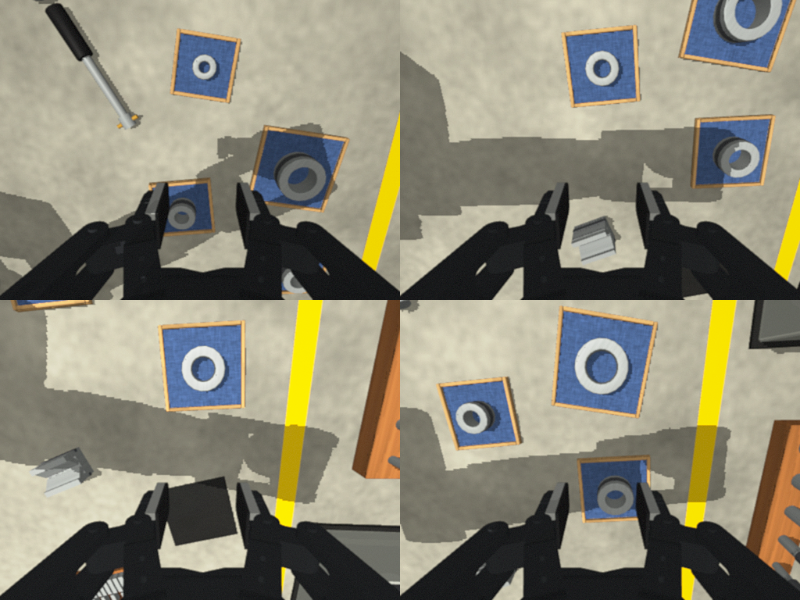

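All four rings lie flat and centred in their own trays (within 2 mm). The mat is empty and the V-block is undisturbed.

```bash
python3 -c "
from cell import sign_off; print(sign_off())"
```

```text
the job is handed in; nothing more can be done
None
```

All four rings are in their own trays, flat and within about 2 mm of centre by the wrist camera; the V-block was not touched, and the job was handed in at about 65 s of the 136 s (the sign-off call returned no verdict).

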